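Shut the water filter's flap and lock its quarter-turn stud

ROBOT

A 7-joint arm with a two-finger parallel gripper is mounted at the origin on a cart in front of the work surface, level with it; the furniture and walls round the work are solid. World frame = base frame: x ahead of the robot, y to its left, z up, the work surface at z = 0. Lengths are in mm, angles in rad, forces in N, time in s.
With the tool pointing down it reaches from about 425 to 875 mm from the base axis. Payload 8.4 kg.
Tool frame: the origin (TCP) lies midway between the tips of the shut fingers; the grasp point (between the pads) lies 19 mm behind it; z points along the fingers, y is the line along which they close (so a half turn about z gives the same grasp; the last joint's range is limited). The gripper opens to 85 mm and grips with 20 to 120 N. Pads are 22 mm wide; open, the fingers measure 114 mm over their backs; the gripper's body (76 mm by 85 mm) begins 54 mm behind the grasp point. The pads swing forward as they close: fully open they stand 13 mm farther back than shut.
Start: joints at [-1.303, 0.333, 0.04, 1.465, -0.013, 1.343, -0.059], TCP at [233.109, 606.732, 231.308] pointing down, gripper open.
Joint ranges: [-2.58, 2.58], [-0.38, 2.09], [-1.3, 1.39], [0.25, 2.4], [-1.5, 4.64], [0.08, 2.09], [-2.65, 2.65]. Speed limits (rad/s): [2.22, 2.22, 2.79, 2.79, 3.14, 3.14, 3.14].

INTERFACE

Orientations are given as a 3x3 rotation matrix whose columns are the frame's x, y, z axes.
In Python, from workcell import env, capture, calibration, search_frame, spot_point gives the robot as it stands.
- The arm moves only by the tool play_rows, never from a script. Its argument "deltas" is a list of rows, each an object of numbers: "tx", "ty", "tz": the shift along the tool's x, y, z scaled (see below); "roll": the turn about the tool's z scaled (see below). In form: [{"tx": .., "ty": .., "tz": .., "roll": ..}, ...]. A call has 1 to 12 rows; each row shifts and turns the commanded pose from where the row before left it, along the tool's axes as they then stand; what a row does not reach is not made up. The controller multiplies each number of a shift by 20 mm and each number of a turn by 4 degrees. A row lasts 1/8 s, in which the tool goes at most 62.5 mm and 10.7 degrees, less where a joint would pass 70% of its speed; a pose out of reach is approached as far as the arm can. A call with a number of a shift or a turn outside -1 to 1 is refused whole. A call with a gripper value outside its range is refused whole. "jaw" is the closure, from -1 (fully open) to 1 (shut), set as the call begins (left out, the last holds). The fingers move at their own pace and stop on an object; "newtons" is the grip in N (left out, the last holds). Time passes only in rows, so rows that do not move let the fingers close. It gives the time, the measured TCP pose, the force, the opening and the grip force at its end, in the units of the state.
- env.observe(): the state, without advancing time (a new reading comes with each control period).
- capture(name): name is "scene" or "top"; returns the picture (420x560x3 uint8, red, green, blue); there is no depth.
- calibration(name): a dict with "K" (3x3 intrinsics, pixels), "dist" ([k1, k2, p1, p2, k3] as OpenCV has them; the pictures are not rectified), "T" (4x4, takes a point from camera to world coordinates). Camera axes: x right, y up, looking along -z (the intrinsics and any distortion apply to the point x, -y, -z); pixel columns grow to the right and rows downward; lengths in mm; the calibration is good to about 2 mm. A picture is of the moment at which its call begins. calibration takes no time and is no camera call.
- env.sign_off(): hands the job in; it is judged then, once.
Trained networks look in the newest picture that a camera, given by its name, has taken for a name from the list of things; names that differ only in an ending like _2 or _b are one class to them, and where a whole thing is asked for, a point or a joint stands for the part that bears it (a point fixed in the world has none). Each returns a list of dicts, best first, with "conf" (0 to 1); they miss things now and then, are a little off and sometimes report something else, mostly with a low value. They report only what shows in the picture. A call takes as long as a camera call.
- search_frame(camera, name): "location" ([x, y, z] in mm, in world coordinates, good to about 4 mm: the middle of the surface that is visible of it).
- spot_point(camera, name): "location" ([x, y, z] in mm, in world coordinates, good to about 4 mm: a listed point, or the origin of a listed thing).
The state is a dict: "time": time; "qpos": joint angles; "qd": joint speeds; "tau": joint torques, N m; "tool_pos": TCP position; "eef_rot": TCP orientation; "contact_force": force on the tool from outside, world axes, zero at the start; "ft_torque": the same for the moment, N m; "width": finger opening in mm; "finger_force": force on a finger pad.
Only numpy, scipy, OpenCV 4.12 (cv2) and the standard library are available. Lean on these libraries where they do the work, as an engineer would, in place of code of your own. Each camera call takes 0.05 s, during which the arm holds its last target. There are 200 camera calls.

TASK

The service flap of the countertop water filter has been left open after a cartridge change. Push it fully shut, then press its orange stud in and, holding it in, turn it clockwise a quarter turn until it drops into its catch, so that it stays sunk and locked when you let go. Leave the mug, the jug and the pepper mill beside it standing where they are.

Things in the scene. Friction and masses are not known exactly. Their poses are not given: they have to be found in the camera images.
- filter_unit: White countertop water filter, fixed, 200 deep (x) x 180 wide (y) x 148 mm high, thin bent spout up to 275 mm at its back left. Origin: centre of its underside; x to its back, y to its left, z up. From the top of the 64 mm high front wall a sloping opening rises backward, 28 degrees from level, to x = +58, z = 148 mm, where the flat top begins. Two blue cartridges inside.
- flap (a joint): Hinge (rad) of the grey flap, 176 along the slope x 172 wide x 6 mm thick, hinged on the upper, rear edge of the slope. 0 = shut flat on the slope; grows as its front edge is lifted, to 1.1; at 0.49 it lies level. Stiff: it stays where it is left; about 2 to 5 N at the front edge moves it.
- flap_hinge (a point): Middle of the flap's hinge axis, at x = +58, y = 0, z = +148 mm of the filter unit. Turns with the flap: x points from the free edge toward the hinge (up the slope when shut), y along the hinge axis (the unit's y), z square out of the outer face. The flap's underside is at z = 0, its outer face at z = 6 mm.
- flap_push (a point): Middle of the black strip near the free front edge of the flap, on its outer face, 168 mm from the hinge axis: a good place to push it shut, 35 mm clear of the stud's head. Same axes as flap_hinge.
- stud_bar (a point): Point on the stud's axis, 14 mm below the top of its orange grip bar (50 long, 14 wide, 28 mm high, slotted along the top) and 14 mm above the upper face of its round head (56 mm diameter, 6 thick). 105 mm from the hinge axis, mid-width; unpressed 35 mm above the flap's outer face. x along the bar (up the slope when unlocked); z outward along the axis, 28 degrees off vertical when shut.
- stud_turn (a joint): Turn of the stud (rad): 0 to 0.1 unlocked, bar along the slope; grows clockwise as seen looking at the head, to a firm stop at 1.5, bar level across (white marks on the flap show both). Slight friction, no spring. With the flap shut a firm stop blocks it beyond 0.12 until pressed in 8 mm; never force it. Must be unlocked for the flap to shut.
- stud_press (a joint): How far the stud is pressed in along its axis (m): 0 = out (spring 4 N), end 0.014 (9.6 N). With the flap shut: press at least 0.008 (0.010 to 0.012 is good), hold it in and turn to the stop, then let go: past 1.4 rad it springs back only to 0.004, caught, locked. Let go earlier it hangs at 0.008, not locked.
- mug_1: Pink and white mug, 86 mm wide, 88 mm high, handle to 117 mm, standing beside the filter. Origin: centre of its underside. Leave alone.
- milk_pitcher: Steel milk jug, 77 x 108 x 96 mm high, standing beside the filter. Origin: centre of its underside. Leave alone.
- mill_1: Wooden pepper mill, 58 mm in diameter, 170 mm high, standing beside the filter. Origin: centre of its underside. Leave alone.

How it is judged:
By the outcome, as a careful person would: the job done as asked, in the order asked, and still so for the second after the job is handed in, with the robot touching nothing.
It also fails if it takes over 48 s, if anything falls off the work surface, if the arm or the gripper's body presses on something with over 40 N, if the wrist force passes 120 N, or if a joint passes its speed limit or range.

## Working session

There is one attempt and no reset: what is moved stays moved. The work goes in short steps, Python scripts to look and compute and a tool call to move; the robot and the scene stay as the last step left them, time stands still between calls to the robot, and variables do not carry over. Pictures are saved under pics/ and viewed, at most 10 in all, crops included, and the job is handed in when it is done.

Besides the shell and the picture viewer there is one more tool, called after "Call:" as name(argument=value, ...) on one line, values as JSON. play_rows: Moves the arm, as the interface text tells. Its arguments: {"type":"object","properties":{"deltas":{"type":"array","items":{"type":"object","properties":{"tx":{"type":"number"},"ty":{"type":"number"},"tz":{"type":"number"},"roll":{"type":"number"}}}},"jaw":{"type":"number"},"newtons":{"type":"number"}},"required":["deltas"]}

```bash
mkdir -p pics
cat > h.py <<'E'
import numpy as np, cv2
from workcell import env, capture, calibration, search_frame, spot_point
np.set_printoptions(precision=2,suppress=True)
def proj(cam,P):
    c=calibration(cam); T=np.array(c["T"]); p=(np.atleast_2d(P)-T[:3,3])@T[:3,:3]
    p=p*[1,-1,-1]
    return cv2.projectPoints(p,np.zeros(3),np.zeros(3),np.array(c["K"]),np.array(c["dist"]))[0][:,0]
E
python3 - <<'E'
from h import *
s=env.observe(); print(s["time"],s["tool_pos"],np.array(s["eef_rot"]))
ims=[]
for c in("scene","top"):
    im=capture(c);cv2.imwrite(f"pics/{c}0.png",im[:,:,::-1])
    for n in("filter_unit","flap_hinge","flap_push","stud_bar","mug_1","milk_pitcher","mill_1"):
        for r in spot_point(c,n)[:2]: print(c,n,np.array(r["location"]),round(r["conf"],2))
    print(np.array(calibration(c)["T"])[:3,3])
print(env.observe()["time"])
E
```

```text
0.0 [232.95 606.32 230.43] [[-0.93  0.36 -0.  ]
 [ 0.36  0.93 -0.  ]
 [-0.   -0.   -1.  ]]
scene filter_unit [578.   24.6   0.5] 0.72
scene filter_unit [ 643.8 -160.2   -1. ] 0.26
scene flap_push [470.9  57.5 166.6] 0.82
scene stud_bar [537.5  40.6 192.9] 0.8
scene mug_1 [ 642.2 -159.3   -1.5] 0.63
scene milk_pitcher [ 544.6 -150.1    0.9] 0.95
scene mill_1 [624.8 211.2   5.7] 0.77
[ 267.69 -333.08  796.26]
top flap_hinge [634.5  17.4 148.2] 0.67
top flap_push [468.8  57.6 159.8] 0.88
top stud_bar [535.4  42.6 198.1] 0.97
top mug_1 [ 640.5 -155.     0.8] 0.68
top milk_pitcher [ 544.6 -153.2   -1.2] 0.88
top milk_pitcher [ 641.9 -155.9   -0.4] 0.37
top mill_1 [621.  208.3   1.2] 0.93
[489.5  105.95 928.67]
0.8
```

View pics/scene0.png

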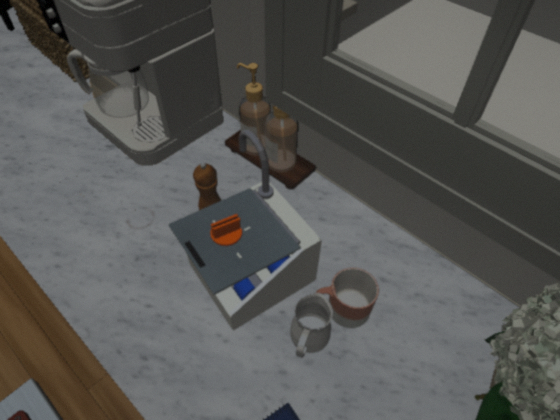

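View pics/top0.png

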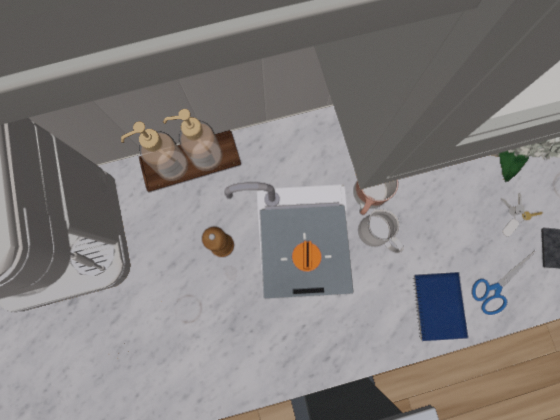

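The scene view shows the filter with the flap roughly level (stud around 227,230 and strip around 194,254). In the top view the stud is at (307,256), strip (308,291), mill (217,241) and jug (378,229). The unit's x axis is at a yaw of about -13.6°, with the hinge near (634,17,148). I'll push with shut fingers, 60 mm left of the flap's middle so they clear the stud.

Call:
play_rows(deltas=[{"roll":-1},{"roll":-0.9},{"tx":-0.89,"ty":-1},{"tx":-0.89,"ty":-1},{"tx":-0.89,"ty":-1},{"tx":-0.89,"ty":-1},{"tx":-0.89,"ty":-1},{"tx":-0.89,"ty":-1},{"tx":-0.89,"ty":-1},{"tx":-0.89,"ty":-1},{"tx":-0.89,"ty":-1},{"tx":-0.89,"ty":-1}], jaw=1, newtons=30)

```text
invalid input at $.deltas[0]: expected keys tx, ty, tz, roll
```

Call:
play_rows(deltas=[{"tx":-0.89,"ty":-1},{"tx":-0.89,"ty":-1},{"tx":-0.89,"ty":-1},{"tx":-0.89,"ty":-1},{"tx":-0.89,"ty":-1},{"tx":-0.89,"ty":-1},{"tx":-0.89,"ty":-1},{"tx":-0.89,"ty":-1},{"tx":-0.89,"ty":-1},{"tx":-0.89,"ty":-1},{"tx":-0.89,"ty":-1},{}])

```text
invalid input at $.deltas[0]: expected keys tx, ty, tz, roll
```

Run:
```python
from h import *
s=env.observe(); print(s["time"],s["tool_pos"],np.array(s["eef_rot"]),np.array(s["qpos"]),s["contact_force"],s["width"])
```

```text
0.8 [233.13 606.73 231.31] [[-0.93  0.36 -0.  ]
 [ 0.36  0.93 -0.  ]
 [ 0.   -0.   -1.  ]] [-1.3   0.33  0.04  1.47 -0.01  1.34 -0.06] [0.01 0.66 0.27] 85.24732806277343
```

All keys are required in each row.

Call:
play_rows(deltas=[{"tx":0,"ty":0,"tz":0,"roll":-1},{"tx":0,"ty":0,"tz":0,"roll":-0.9},{"tx":-0.89,"ty":-1,"tz":0,"roll":0},{"tx":-0.89,"ty":-1,"tz":0,"roll":0},{"tx":-0.89,"ty":-1,"tz":0,"roll":0},{"tx":-0.89,"ty":-1,"tz":0,"roll":0},{"tx":-0.89,"ty":-1,"tz":0,"roll":0},{"tx":-0.89,"ty":-1,"tz":0,"roll":0},{"tx":-0.89,"ty":-1,"tz":0,"roll":0},{"tx":-0.89,"ty":-1,"tz":0,"roll":0},{"tx":-0.89,"ty":-1,"tz":0,"roll":0},{"tx":-0.89,"ty":-1,"tz":0,"roll":0}], jaw=1, newtons=30)

```text
time: 2.3
tool_pos: [360.3, 369.7, 231.5]
eef_rot: [[-0.973, 0.232, 0.0], [0.232, 0.973, 0.0], [-0.0, 0.0, -1.0]]
contact_force: [0.0, 0.2, -0.3]
width: -0.2
finger_force: 0.0
```

Call:
play_rows(deltas=[{"tx":-0.89,"ty":-1,"tz":0,"roll":0},{"tx":-0.89,"ty":-1,"tz":0,"roll":0},{"tx":-0.89,"ty":-1,"tz":0,"roll":0},{"tx":-0.89,"ty":-1,"tz":0,"roll":0},{"tx":-0.89,"ty":-1,"tz":0,"roll":0},{"tx":-0.89,"ty":-1,"tz":0,"roll":0},{"tx":-0.89,"ty":-1,"tz":0,"roll":0},{"tx":-0.89,"ty":-1,"tz":0,"roll":0},{"tx":-0.89,"ty":-1,"tz":0,"roll":0},{"tx":-0.89,"ty":-1,"tz":0,"roll":0},{"tx":-0.89,"ty":-1,"tz":0,"roll":0},{"tx":0,"ty":0,"tz":0,"roll":0}])

```text
time: 3.8
tool_pos: [499.9, 109.0, 231.5]
eef_rot: [[-0.972, 0.236, 0.0], [0.236, 0.972, -0.0], [-0.001, -0.0, -1.0]]
contact_force: [-0.0, -0.3, 0.5]
width: 0.2
finger_force: 0.0
```

Run:
```python
from h import *
s=env.observe(); print(s["time"],s["tool_pos"],np.array(s["eef_rot"]),np.array(s["qpos"]),s["contact_force"],s["width"])
```

```text
3.8 [499.87 109.03 231.47] [[-0.97  0.24  0.  ]
 [ 0.24  0.97 -0.  ]
 [-0.   -0.   -1.  ]] [-0.73  0.04  0.44  1.82 -0.02  1.29  1.05] [-0.02 -0.35  0.46] 0.24402989393525426
```

Call:
play_rows(deltas=[{"tx":0,"ty":0,"tz":0.9,"roll":0},{"tx":0,"ty":0,"tz":0.9,"roll":0},{"tx":0,"ty":0,"tz":0.9,"roll":0},{"tx":0,"ty":0,"tz":0.5,"roll":0},{"tx":0,"ty":0,"tz":0.5,"roll":0},{"tx":0,"ty":0,"tz":0.5,"roll":0},{"tx":0,"ty":0,"tz":0.5,"roll":0},{"tx":0,"ty":0,"tz":0.5,"roll":0},{"tx":0,"ty":0,"tz":0.5,"roll":0},{"tx":0,"ty":0,"tz":0.5,"roll":0}])

```text
time: 5.05
tool_pos: [499.3, 111.4, 106.7]
eef_rot: [[-0.973, 0.232, 0.0], [0.232, 0.973, -0.0], [-0.0, -0.0, -1.0]]
contact_force: [-0.1, -0.7, 1.8]
width: 0.1
finger_force: 0.7
```

Call:
play_rows(deltas=[{"tx":0,"ty":0,"tz":0.4,"roll":0},{"tx":0,"ty":0,"tz":0.4,"roll":0},{"tx":0,"ty":0,"tz":0.3,"roll":0},{"tx":0,"ty":0,"tz":0.2,"roll":0},{"tx":0,"ty":0,"tz":0,"roll":0}])

```text
time: 5.68
tool_pos: [498.9, 111.3, 81.0]
eef_rot: [[-0.973, 0.232, -0.001], [0.232, 0.973, -0.0], [0.001, -0.001, -1.0]]
contact_force: [0.3, 0.0, -0.1]
width: 0.3
finger_force: 0.0
```

Call:
play_rows(deltas=[{"tx":0,"ty":0,"tz":0.15,"roll":0},{"tx":0,"ty":0,"tz":0.15,"roll":0}])

```text
time: 5.92
tool_pos: [500.0, 111.7, 77.3]
eef_rot: [[-0.973, 0.232, 0.001], [0.232, 0.973, 0.001], [-0.001, 0.001, -1.0]]
contact_force: [-16.5, -3.6, 46.5]
width: -0.2
finger_force: 23.9
```

Run:
```python
from h import *
im=capture("top");cv2.imwrite("pics/top1.png",cv2.resize(im[130:330,150:430,::-1],None,fx=2.8,fy=2.8,interpolation=cv2.INTER_CUBIC))
im=capture("scene");cv2.imwrite("pics/scene1.png",cv2.resize(im[120:360,120:400,::-1],None,fx=2.5,fy=2.5,interpolation=cv2.INTER_CUBIC))
```

```text
(no output)
```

View pics/scene1.png

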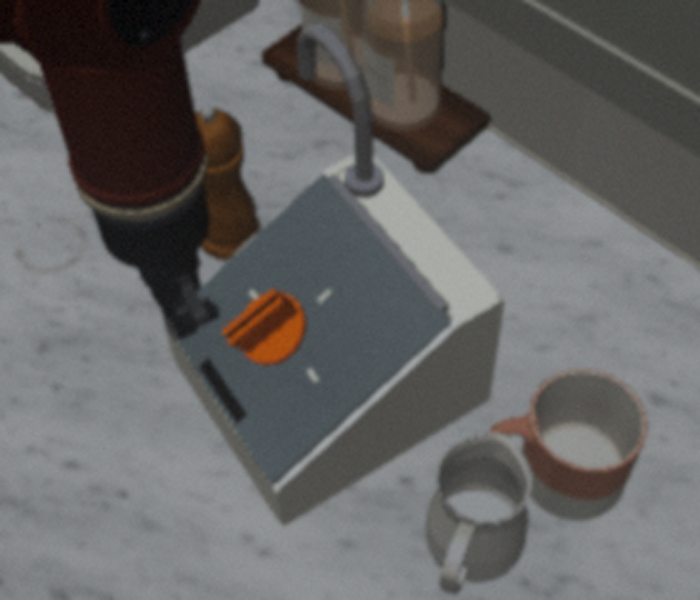

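The flap is shut: it lies flush on the slope, and the contact force points along the slope normal. Next I'll retract and re-measure the stud.

Call:
play_rows(deltas=[{"tx":0,"ty":0,"tz":-0.5,"roll":0},{"tx":0,"ty":0,"tz":-1,"roll":0},{"tx":0,"ty":0,"tz":-1,"roll":0},{"tx":0,"ty":0,"tz":-1,"roll":0},{"tx":0,"ty":0,"tz":-1,"roll":0},{"tx":0,"ty":0,"tz":-1,"roll":0},{"tx":0,"ty":0,"tz":-1,"roll":0}], jaw=-0.2)

```text
time: 6.9
tool_pos: [499.1, 111.4, 205.9]
eef_rot: [[-0.973, 0.232, -0.0], [0.232, 0.973, -0.0], [0.0, -0.0, -1.0]]
contact_force: [-0.9, 0.4, 0.3]
width: 51.3
finger_force: 0.0
```

Run:
```python
from h import *
im=capture("top");cv2.imwrite("pics/top2.png",cv2.resize(im[150:330,180:430,::-1],None,fx=3.2,fy=3.2,interpolation=cv2.INTER_CUBIC))
for i in range(2):
  for c in("scene","top"):
    capture(c)
    for n in("filter_unit","flap_hinge","flap_push","stud_bar"):
        for r in spot_point(c,n)[:1]: print(c,n,np.array(r["location"]),round(r["conf"],2))
# prediction with hinge estimate
for yaw in(-13.6,):
  a=np.radians(yaw);R=np.array([[np.cos(a),-np.sin(a),0],[np.sin(a),np.cos(a),0],[0,0,1]])
  H=np.array([634.5,17.4,148]);t=np.radians(28);s=np.array([np.cos(t),0,np.sin(t)]);n=np.array([-np.sin(t),0,np.cos(t)])
  print("pred stud",H+R@(-105*s+41*n),"push",H+R@(-168*s+6*n),"origin",H+R@[-58,0,-148])
```

```text
scene filter_unit [579.6  25.7  -0.4] 0.86
scene flap_hinge [634.4  16.  143.9] 0.88
scene flap_push [485.4  53.2  75.6] 0.8
scene stud_bar [527.6  38.6 133.3] 0.97
top filter_unit [579.9  29.4   1.9] 0.72
top flap_hinge [634.3  21.3 149.1] 0.69
scene filter_unit [579.7  26.7  -0.5] 0.67
scene flap_hinge [632.5  15.  141. ] 0.61
scene flap_push [484.6  53.4  76.1] 0.9
top filter_unit [576.2  31.4  -6.3] 0.59
top flap_hinge [634.8  17.4 148.9] 0.73
pred stud [525.68  43.73 134.91] push [487.59  52.94  74.43] origin [578.13  31.04   0.  ]
```

View pics/top2.png

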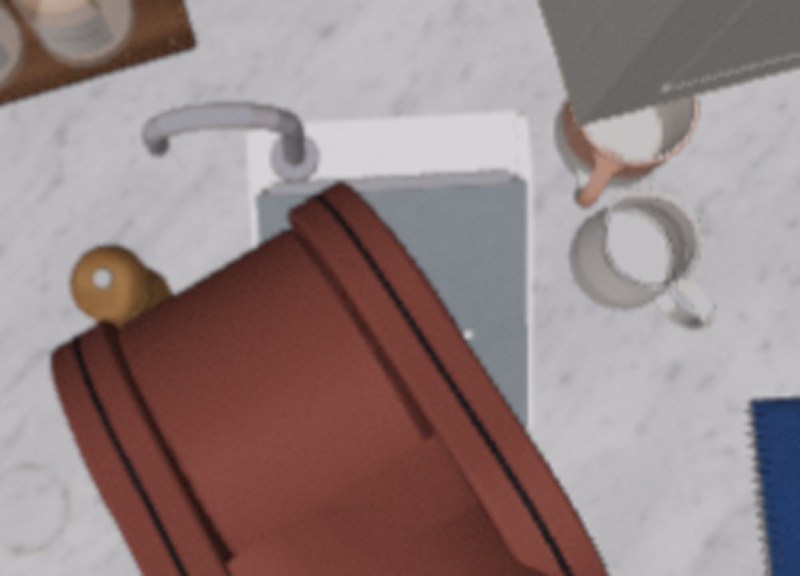

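Combining the estimates gives a stud bar near (526,43,135). The top picture is blocked by the arm there, but it shows the mug, jug and mill undisturbed. Now I'll move over the bar, lower and close.

Call:
play_rows(deltas=[{"tx":-0.7,"ty":-1,"tz":0,"roll":0},{"tx":-0.7,"ty":-1,"tz":0,"roll":0},{"tx":-0.7,"ty":-1,"tz":0,"roll":0},{"tx":0,"ty":0,"tz":0.9,"roll":0},{"tx":0,"ty":0,"tz":0.9,"roll":0},{"tx":0,"ty":0,"tz":0.9,"roll":0},{"tx":0,"ty":0,"tz":0.6,"roll":0},{"tx":0,"ty":0,"tz":0.4,"roll":0},{"tx":0,"ty":0,"tz":0,"roll":0}])

```text
time: 9.07
tool_pos: [526.0, 43.4, 130.9]
eef_rot: [[-0.973, 0.232, -0.001], [0.232, 0.973, -0.0], [0.001, -0.0, -1.0]]
contact_force: [-0.1, -0.0, -0.1]
width: 51.1
finger_force: 0.0
```

Run:
```python
from h import *
im=capture("scene");cv2.imwrite("pics/scene2.png",cv2.resize(im[150:300,150:350,::-1],None,fx=4,fy=4,interpolation=cv2.INTER_CUBIC))
```

```text
(no output)
```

View pics/scene2.png

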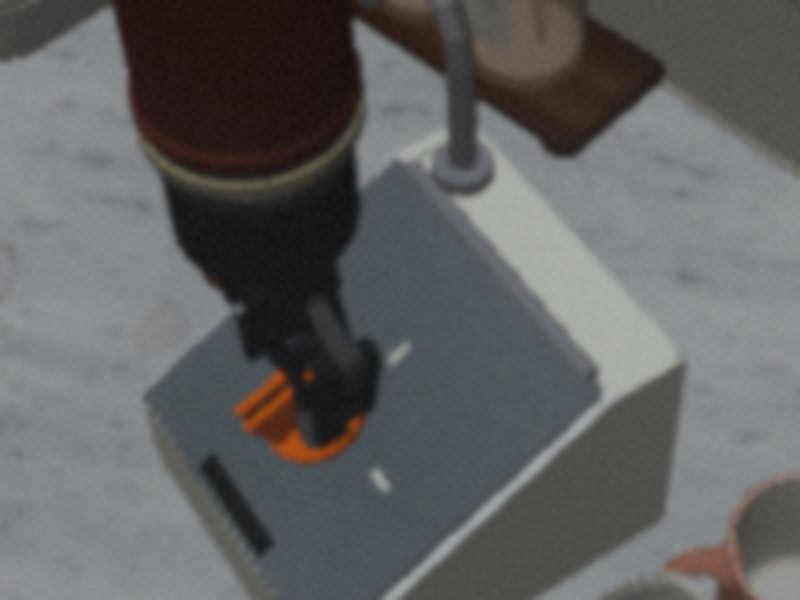

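The fingers straddle the bar: its orange end shows at (260,410), and the right finger sits above the head at (320,430). Closing.

Call:
play_rows(deltas=[{"tx":0,"ty":0,"tz":0,"roll":0},{"tx":0,"ty":0,"tz":0,"roll":0},{"tx":0,"ty":0,"tz":0,"roll":0},{"tx":0,"ty":0,"tz":0,"roll":0},{"tx":0,"ty":0,"tz":0,"roll":0}], jaw=1, newtons=25)

```text
time: 9.75
tool_pos: [526.3, 41.6, 131.9]
eef_rot: [[-0.972, 0.233, 0.0], [0.233, 0.972, -0.001], [-0.001, -0.001, -1.0]]
contact_force: [-1.0, -6.4, 3.5]
width: 13.4
finger_force: 29.9
```

Call:
play_rows(deltas=[{"tx":-0.09,"ty":-0.05,"tz":0.16,"roll":0},{"tx":-0.09,"ty":0,"tz":0.16,"roll":0},{"tx":-0.09,"ty":0,"tz":0.18,"roll":0},{"tx":0,"ty":0,"tz":0,"roll":0}])

```text
time: 10.25
tool_pos: [531.6, 40.4, 121.8]
eef_rot: [[-0.973, 0.233, 0.0], [0.233, 0.973, -0.001], [-0.001, -0.0, -1.0]]
contact_force: [-3.8, -4.2, 8.5]
width: 13.6
finger_force: 30.5
```

Call:
play_rows(deltas=[{"tx":0,"ty":0,"tz":0,"roll":1},{"tx":0,"ty":0,"tz":0,"roll":1},{"tx":0,"ty":0,"tz":0,"roll":1},{"tx":0,"ty":0,"tz":0,"roll":1},{"tx":0,"ty":0,"tz":0,"roll":1},{"tx":0,"ty":0,"tz":0,"roll":1}])

```text
time: 11.0
tool_pos: [531.6, 40.2, 122.1]
eef_rot: [[-0.793, 0.609, 0.001], [0.609, 0.793, -0.0], [-0.001, 0.0, -1.0]]
contact_force: [-6.3, -8.2, 6.7]
width: 13.6
finger_force: 87.2
```

Run:
```python
from h import *
s=env.observe(); print(np.array(s["tool_pos"]),np.array(s["contact_force"]),np.array(s["ft_torque"]),np.array(s["qpos"]),s["width"],s["finger_force"])
```

```text
[531.61  40.22 122.06] [-6.3  -8.19  6.71] [-0.69  1.03  0.84] [-0.66  0.2   0.56  1.91 -0.12  1.07  0.87] 13.576648247503485 87.21724740229547
```

The grip force is rising because the bar tilts against the vertical pads, so I'll ease the jaw as it turns.

Call:
play_rows(deltas=[{"tx":0,"ty":0,"tz":0.03,"roll":0},{"tx":0,"ty":0,"tz":0.0,"roll":0.5},{"tx":0,"ty":0,"tz":0.0,"roll":1}], jaw=0.62, newtons=20)

```text
time: 11.38
tool_pos: [531.2, 39.8, 121.2]
eef_rot: [[-0.725, 0.689, -0.0], [0.689, 0.725, -0.001], [-0.001, -0.001, -1.0]]
contact_force: [-4.8, -6.8, 7.4]
width: 16.6
finger_force: 31.9
```

Run:
```python
from h import *
s=env.observe(); print(np.array(s["tool_pos"]),np.array(s["contact_force"]),np.array(s["ft_torque"]),np.array(s["qpos"]),s["width"],s["finger_force"])
```

```text
[531.23  39.75 121.22] [-4.83 -6.81  7.36] [-0.93  0.65  0.4 ] [-0.67  0.2   0.58  1.91 -0.12  1.07  0.77] 16.55224766614049 31.862571565434337
```

Call:
play_rows(deltas=[{"tx":0,"ty":0,"tz":0.0,"roll":1},{"tx":0,"ty":0,"tz":0.02,"roll":1},{"tx":0,"ty":0,"tz":0.0,"roll":1},{"tx":0,"ty":0,"tz":0.02,"roll":1}], jaw=0.57)

```text
time: 11.88
tool_pos: [530.9, 39.6, 120.2]
eef_rot: [[-0.506, 0.863, -0.001], [0.863, 0.506, -0.001], [-0.001, -0.001, -1.0]]
contact_force: [-6.0, -6.2, 7.2]
width: 18.3
finger_force: 27.3
```

Call:
play_rows(deltas=[{"tx":0,"ty":0,"tz":0.0,"roll":1},{"tx":0,"ty":0,"tz":0.02,"roll":1},{"tx":0,"ty":0,"tz":0.0,"roll":1},{"tx":0,"ty":0,"tz":0.02,"roll":1}], jaw=0.54)

```text
time: 12.38
tool_pos: [530.8, 40.0, 119.3]
eef_rot: [[-0.249, 0.969, -0.001], [0.969, 0.249, -0.001], [-0.001, -0.001, -1.0]]
contact_force: [-6.6, -4.6, 6.8]
width: 19.5
finger_force: 27.4
```

Run:
```python
from h import *
im=capture("scene");cv2.imwrite("pics/scene3.png",cv2.resize(im[150:300,150:350,::-1],None,fx=4,fy=4,interpolation=cv2.INTER_CUBIC))
s=env.observe(); print(np.array(s["ft_torque"]),np.array(s["qpos"]))
```

```text
[-0.95  0.85  0.21] [-0.74  0.21  0.65  1.91 -0.14  1.07  0.22]
```

View pics/scene3.png

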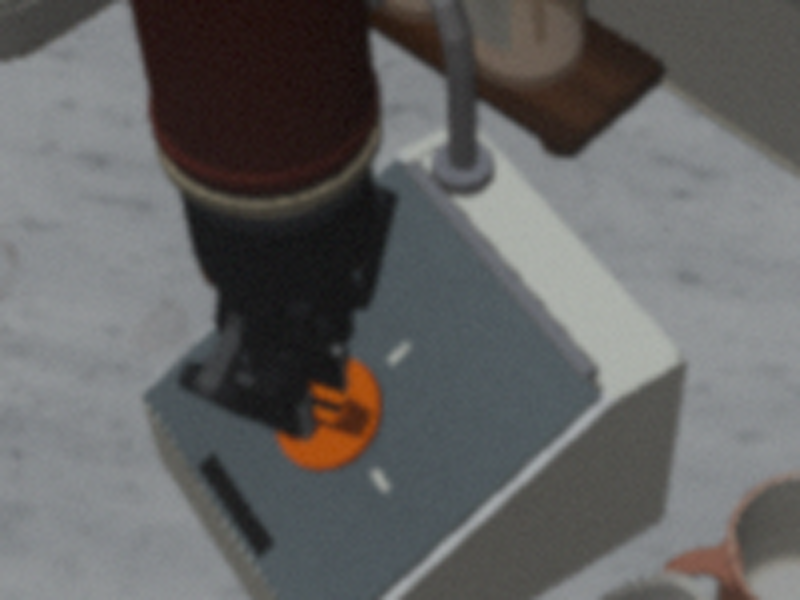

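The bar is sunk and turning with the gripper; its right end shows at (350,410), roughly two-thirds of the way round. Continuing.

Call:
play_rows(deltas=[{"tx":0,"ty":0,"tz":0.0,"roll":1},{"tx":0,"ty":0,"tz":0.02,"roll":1},{"tx":0,"ty":0,"tz":0.0,"roll":1},{"tx":0,"ty":0,"tz":0.02,"roll":1},{"tx":0,"ty":0,"tz":0,"roll":1}], jaw=0.52)

```text
time: 13.05
tool_pos: [530.9, 40.7, 118.8]
eef_rot: [[0.097, 0.995, -0.001], [0.995, -0.097, -0.0], [-0.0, -0.001, -1.0]]
contact_force: [-6.6, -2.4, 8.9]
width: 20.3
finger_force: 25.2
```

Run:
```python
from h import *
s=env.observe(); print(np.array(s["ft_torque"]),np.array(s["qpos"]))
```

```text
[-0.44  1.06  0.12] [-0.78  0.22  0.7   1.92 -0.16  1.07 -0.11]
```

Call:
play_rows(deltas=[{"tx":0,"ty":0,"tz":0.0,"roll":1},{"tx":0,"ty":0,"tz":0,"roll":0.5},{"tx":0,"ty":0,"tz":0,"roll":0.5}])

```text
time: 13.42
tool_pos: [530.8, 40.5, 118.9]
eef_rot: [[0.233, 0.973, -0.001], [0.973, -0.233, -0.0], [-0.001, -0.001, -1.0]]
contact_force: [-8.5, -3.7, 12.3]
width: 20.8
finger_force: 31.6
```

Run:
```python
from h import *
s=env.observe(); print(np.array(s["ft_torque"]),np.array(s["qpos"]))
```

```text
[-0.72  1.24  0.7 ] [-0.79  0.22  0.72  1.92 -0.16  1.07 -0.24]
```

The torque about z has risen to 0.7, so it's at the stop. I'll nudge slightly, then let go and lift.

Call:
play_rows(deltas=[{"tx":0,"ty":0,"tz":0.0,"roll":0.5},{"tx":0,"ty":0,"tz":0.0,"roll":0}])

```text
time: 13.68
tool_pos: [530.7, 39.9, 119.0]
eef_rot: [[0.266, 0.964, -0.001], [0.964, -0.266, -0.001], [-0.001, -0.001, -1.0]]
contact_force: [-9.0, -6.8, 14.4]
width: 20.8
finger_force: 35.8
```

Call:
play_rows(deltas=[{"tx":0,"ty":0,"tz":0,"roll":0},{"tx":0,"ty":0,"tz":0,"roll":0},{"tx":0,"ty":0,"tz":0,"roll":0},{"tx":0,"ty":0,"tz":0,"roll":0},{"tx":0,"ty":0,"tz":-0.3,"roll":0},{"tx":0,"ty":0,"tz":-0.6,"roll":0},{"tx":0,"ty":0,"tz":-1,"roll":0},{"tx":0,"ty":0,"tz":-1,"roll":0},{"tx":0,"ty":0,"tz":-1,"roll":0},{"tx":0,"ty":0,"tz":-1,"roll":0}], jaw=-0.2)

```text
time: 14.92
tool_pos: [531.6, 41.2, 217.5]
eef_rot: [[0.266, 0.964, 0.001], [0.964, -0.266, 0.0], [0.001, 0.001, -1.0]]
contact_force: [0.2, 0.7, 0.3]
width: 51.3
finger_force: 0.0
```

Call:
play_rows(deltas=[{"tx":1,"ty":0,"tz":-1,"roll":0},{"tx":1,"ty":0,"tz":-1,"roll":0},{"tx":1,"ty":0,"tz":0,"roll":0},{"tx":1,"ty":0,"tz":0,"roll":0},{"tx":1,"ty":0,"tz":0,"roll":0},{"tx":1,"ty":0,"tz":0,"roll":0},{"tx":1,"ty":0,"tz":0,"roll":0},{"tx":1,"ty":0,"tz":0,"roll":0},{"tx":1,"ty":0,"tz":0,"roll":0},{"tx":1,"ty":0,"tz":0,"roll":0}])

```text
time: 16.18
tool_pos: [584.7, 235.2, 256.3]
eef_rot: [[0.266, 0.964, 0.0], [0.964, -0.266, -0.0], [-0.0, 0.0, -1.0]]
contact_force: [-0.0, -0.1, 0.4]
width: 51.5
finger_force: 0.0
```

Run:
```python
from h import *
for c,(a,b,d,e) in(("scene",(160,300,150,340)),("top",(180,320,240,370))):
    im=capture(c);cv2.imwrite(f"pics/{c}4.png",cv2.resize(im[a:b,d:e,::-1],None,fx=4,fy=4,interpolation=cv2.INTER_CUBIC))
    for i in range(2):
        for r in spot_point(c,"stud_bar")[:1]: print(c,np.array(r["location"]),r["conf"])
a=np.radians(-13.6);R=np.array([[np.cos(a),-np.sin(a),0],[np.sin(a),np.cos(a),0],[0,0,1]])
H=R@np.array([613,165.5,148]);t=np.radians(28);s=np.array([np.cos(t),0,np.sin(t)]);n=np.array([-np.sin(t),0,np.cos(t)])
for p in(0,4,8):
    o=H+R@(-105*s+(41-p)*n)
    print(p,o,*[proj(c,[o+R@(14*n+np.array([0,25*k,0])) for k in(-1,1)]).ravel() for c in("scene","top")])
```

```text
scene [529.7  40.3 129.9] 0.64
scene [529.7  40.3 129.9] 0.64
top [532.2  42.8 130.2] 0.91
top [532.2  42.8 130.2] 0.91
0 [525.91  43.04 134.91] [226.93 254.87 213.85 235.39] [317.81 264.85 292.48 265.54]
4 [527.73  42.6  131.37] [228.03 255.49 214.97 236.06] [317.6  264.   292.38 264.69]
8 [529.56  42.16 127.84] [229.12 256.1  216.08 236.74] [317.38 263.16 292.29 263.84]
```

View pics/scene4.png

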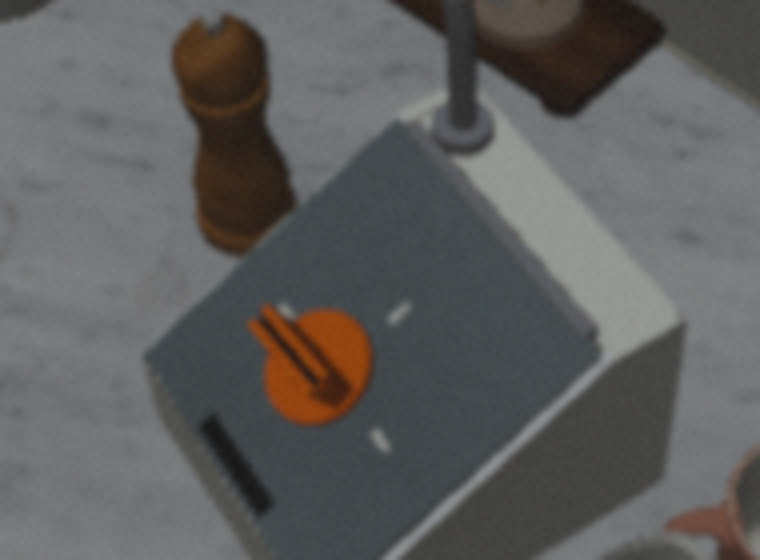

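View pics/top4.png

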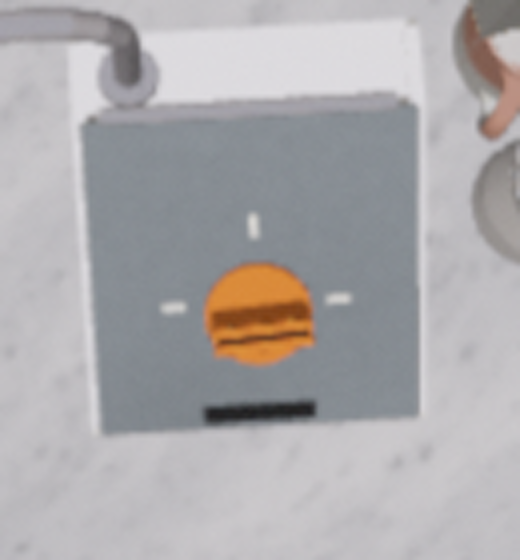

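The scene and top views show the flap flush. The slot runs from (217,343) to (313,333) in the top crop, level with the side marks to within the 86° stop. The measured height matches a stud caught at about 4 mm, and the mill, mug and jug are standing where they were.

```bash
python3 -c "
from h import *
print(env.sign_off())"
```

```text
the job is handed in; nothing more can be done
None
```

I pushed the flap shut, then pressed the stud in and turned it clockwise to its stop. After I let go, it looked sunk and locked in the final pictures, with the mug, jug and pepper mill undisturbed; I handed the job in at about 16 s, and no verdict came back.

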